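# Undo the saw's hood screw and hold the hood half open

### The arm

A 7-joint arm with a two-finger parallel gripper is mounted at the origin on the work surface. World frame = base frame: x ahead of the robot, y to its left, z up, the work surface at z = 0. Lengths are in m, angles in degrees, forces in N, time in s.
With the tool pointing down it reaches from about 0.4 to 0.875 m from the base axis. Payload 4.4 kg.
Tool frame: the origin (TCP) lies on the centre line of the jaws, within the pads' length; the fingertips stand 19 mm ahead of it and the grasp point (between the pads) is the TCP; z points along the fingers, y is the direction in which the jaws open and shut (so a half turn about z gives the same grasp; the last joint's range is limited). The gripper opens to 85 mm and grips with 20 to 120 N. Pads are 22 mm wide; open, the fingers measure 114 mm over their backs; the gripper's body (76 mm by 85 mm) begins 54 mm behind the grasp point. The pads swing forward as they close: fully open they stand 13 mm farther back than shut.
Start: joints at [-3.77, 36.005, 2.206, 86.941, -1.547, 57.084, -1.146], TCP at [0.65, 0, 0.25] pointing down, gripper open.
Joint ranges: [-175.42, 175.42], [-21.48, 121.26], [-71.46, 75.88], [10.55, 141.38], [-63.04, 243.04], [13.31, 113.54], [-168.57, 168.57]. Speed limits (degrees/s): [147.25, 147.25, 180, 180, 180, 180, 180].

### API

Orientations are given as a 3x3 rotation matrix whose columns are the frame's x, y, z axes.
In Python, from bench import manip, optics, job gives the robot as it stands.
- The arm moves only by the tool move_arm, never from a script. Its argument "plan" is a list of rows, each an object of numbers: "ax", "ay", "az": the turn, a rotation vector about the world's x, y, z in units of 5 degrees (1.0 is 5 degrees); "x", "y", "z": the shift along the world's x, y, z in units of 50 mm (1.0 is 50 mm); "jaw": the finger opening in mm, from 0 to 85.4. In form: [{"ax": .., "ay": .., "az": .., "x": .., "y": .., "z": .., "jaw": ..}, ...]. A call has 1 to 5 rows; each row is the pose to reach, as a shift and turn from the pose commanded when the call began; what a row does not reach only later rows make up. A row lasts 1/8 s, in which the tool goes at most 62.5 mm and 10.7 degrees, less where a joint would pass 70% of its speed; a pose out of reach is approached as far as the arm can. A call with a gripper value outside its range is refused whole. The fingers move at their own pace and stop on an object; "grip_force" is the grip in N (left out, the last holds). Time passes only in rows, so rows that repeat a pose let the fingers close. It gives the time, the measured TCP pose, the force and the opening at its end, in the units of the state.
- manip.get_obs(): the state, without advancing time (a new reading comes with each control period).
- optics.grab_frame(name): name is "scene" or "side" or "wrist"; returns a dict with "color" (384x512x3 uint8, red, green, blue), "mtx" (3x3 intrinsics, pixels), "k1" (the pictures are not rectified: a ray, as slopes to the right and down, at radius r is drawn at 1 + k1 r^2 times it, then the intrinsics apply), "origin" and "attitude" of the camera in the world. Camera axes: x right, y down, z forward; pixel columns grow to the right and rows downward; lengths in m; the calibration is good to about 2 mm. A picture is of the moment at which its call begins. There is no depth.
- job.hand_in(): hands the job in, once; it reports no verdict.
The state is a dict: "time": time; "qpos": joint angles; "joint_velocities": joint speeds; "tau": joint torques, N m; "tool_pos": TCP position; "tool_rot": TCP orientation; "wrist_force": force on the tool from outside, world axes, zero at the start; "torque": the same for the moment, N m; "grip_width": finger opening in m.
Only numpy, scipy, OpenCV 4.12 (cv2) and the standard library are available. Lean on these libraries where they do the work, as an engineer would, in place of code of your own. Each camera call takes 0.05 s, during which the arm holds its last target.

### The job

Undo the captive quarter-turn screw of the cut-off saw's clear hood: press its T-knob down and turn it counter-clockwise until it springs up. Then raise the hood to 45 degrees, so that it drips back into the tub, and finish while still holding it there, steady and without letting go, because it springs shut and a colleague is about to reach in for the specimen. Leave the other things on the bench where they lie.

Things in the scene. Friction and masses are not known exactly. Their poses are not given: they have to be found in the camera images.
- saw: Bench cut-off saw, white, standing on the bench (fixed). Origin: centre of the tub's underside, on the bench; its x axis points from its front (towards the robot) to its back, y to its left, z up. The tub measures 335 (x -185 to +150) by 290 (y -145 to +145) mm, its front ledge is 98 mm high; the 162 mm high drive housing stands right of it (x -50 to +150, y -145 to -255 mm).
- hood (a joint): Angle of the clear hood on the saw about the hinge line along its back edge (100 mm above the bench, 125 mm behind the saw's origin), rad: 0 shut and level, grows as the front edge rises (0.785 = 45 degrees), stop at 1.7. A spring and its weight (0.7 to 1 kg) shut it from any angle below about 80 degrees; 5 to 8 N upward at the handle lift it. While its screw is locked it rises at most 0.03.
- hood_handle (a point): Middle of the hood's round steel bar handle, 12 mm thick, 110 mm long, on two end posts, 146 mm above the bench when shut. Axes turn with the hood and equal the saw's when shut (y along the bar). In this frame the hinge line lies at x +265, z -46; the hood's flange spans x -30 to +50, z -46 to -40; behind it a clear box rises to z +38, its front pane leaning back from x +50 to x +90 mm.
- knob_grip (a point): Centre of the black T-knob (bar 50 long, 16 wide, 22 mm high) of the screw in the hood's flange, 130 mm from the handle's middle along the saw's +y; locked, it lies 143 mm above the bench, 37 mm above the flange, over a steel boss of 22 mm radius, 10 mm high. y lies along the T-bar, z up along the screw; it turns with the knob: locked, the bar lies along the saw's y.
- plunger (a joint): Lift of the T-knob along its axis, m: 0 locked, negative pressed down (stop at -0.008), +0.010 sprung up and free. Its spring pushes up with about 9 N at 0, 13 N pressed down and 4 N when up. The cross-bar under it sits in a 5 mm deep notch, so it must be pressed down at least 6 mm before and while it is turned.
- knob (a joint): Turn of the T-knob, rad, counter-clockwise from above: 0 locked, stop at 1.45. Pressed down, it turns freely; past about 1.2 the cross-bar meets its slot and the knob, no longer pressed, springs up 10 mm and the hood is free.
- mount_a: Brown specimen mount, a 30 mm disc 18 mm high, on the bench; origin at the centre of its underside. To be left alone.
- mount_b: Another such mount; origin at the centre of its underside. To be left alone.
- blade_flange: Steel blade flange, a 48 mm ring 7 mm high; origin at the centre of its underside. To be left alone.
- caliper: Digital caliper, 210 mm long, lying flat; origin at the centre of its underside. To be left alone.
- wrench: Spanner, 150 mm long; origin at the centre of its underside. To be left alone.
- dress_stick: White dressing stick, 90 x 20 x 13 mm; origin at the centre of its underside. To be left alone.
- wash_bottle: White bottle, 60 mm across, 170 mm high; origin at the centre of its underside. To be left alone.
- beaker: Glass beaker, 72 mm across, 95 mm high; origin at the centre of its underside. To be left alone.

How it is judged:
By the outcome, as a careful person would: the job done as asked, in the order asked, and still so for the second after the job is handed in, while the arm keeps its last pose, push and grip.
It also fails if it takes over 54 s, if anything falls off the work surface, if the arm or the gripper's body presses on something with over 40 N, if the wrist force passes 120 N, or if a joint passes its speed limit or range.

## Working session

There is one attempt and no reset: what is moved stays moved. The work goes in short steps, Python scripts to look and compute and a tool call to move; the robot and the scene stay as the last step left them, time stands still between calls to the robot, and variables do not carry over. Pictures are saved under pics/ and viewed, and the job is handed in when it is done.

Besides the shell and the picture viewer there is one more tool, called after "Request:" as name(argument=value, ...), one argument or row to a line, values as JSON. move_arm: Moves the arm, as the interface text tells. Its arguments: {"type":"object","properties":{"plan":{"type":"array"},"grip_force":{"type":"number"}},"required":["plan"]}

```bash
ls; mkdir -p pics; python3 - <<'E'
from bench import manip, optics, job
import cv2
print(manip.get_obs())
for n in ("scene","side","wrist"):
    f=optics.grab_frame(n); cv2.imwrite(f"pics/{n}0.png",f["color"][:,:,::-1]); print(n,f["mtx"],f["k1"],f["origin"],f["attitude"])
E
```

```text
pics
{'time': 0.0, 'qpos': array([-3.76889039, 36.05743008,  2.2024062 , 86.99637793, -1.54931189,
       57.0826319 , -1.14725538]), 'joint_velocities': array([ 0.08153096, -0.00293104,  0.05652763,  0.03105565, -0.07852623,
        0.07371568,  0.0789482 ]), 'tau': array([-1.11932164e-03, -5.63405585e+01,  1.22606792e+00, -1.93450052e+01,
        1.09587883e-02,  1.05136272e-02, -8.84369996e-06]), 'tool_pos': array([6.49415963e-01, 2.90752317e-05, 2.49403676e-01]), 'tool_rot': array([[ 6.38624696e-05,  9.99998261e-01, -1.86399526e-03],
       [ 9.99999998e-01, -6.38394772e-05,  1.23945171e-05],
       [ 1.22754991e-05, -1.86399605e-03, -9.99998263e-01]]), 'wrist_force': array([8.11793323e-01, 1.79562464e-04, 5.95611599e-01]), 'torque': array([0.01386174, 0.02183313, 0.00136521]), 'grip_width': 0.08490742849731177}
scene [[440.08912341   0.         263.02637709]
 [  0.         440.08912341 190.74207089]
 [  0.           0.           1.        ]] -0.16286163398872613 [0.88508974 0.75373651 0.89225127] [[-0.91178928  0.28697343 -0.29374575]
 [ 0.41051864  0.6182936  -0.67021449]
 [-0.01071263 -0.73168249 -0.68156142]]
side [[396.53053268   0.         252.08725286]
 [  0.         396.53053268 185.69820635]
 [  0.           0.           1.        ]] 0.046475074850580174 [-0.12584089  0.63301051  0.70800833] [[-0.65634437 -0.41136085  0.63245104]
 [-0.75429658  0.34026223 -0.56147866]
 [ 0.01577114 -0.84557902 -0.53361728]]
wrist [[274.761678     0.         255.62996456]
 [  0.         274.761678   191.71251878]
 [  0.           0.           1.        ]] -0.046485068885121814 [0.64994151 0.06759231 0.372965  ] [[ 9.99998645e-01 -1.95228493e-04 -1.63489493e-03]
 [-6.29066529e-04 -9.62919307e-01 -2.69788831e-01]
 [-1.52160142e-03  2.69789494e-01 -9.62918124e-01]]
```

View pics/scene0.png

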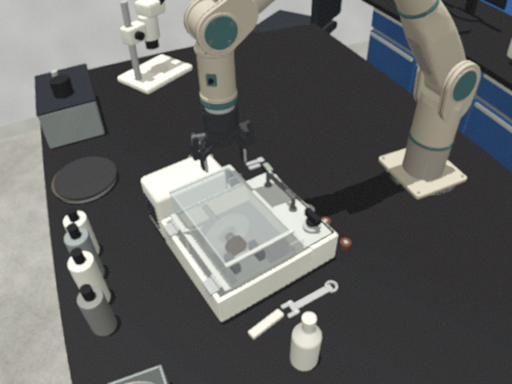

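View pics/side0.png

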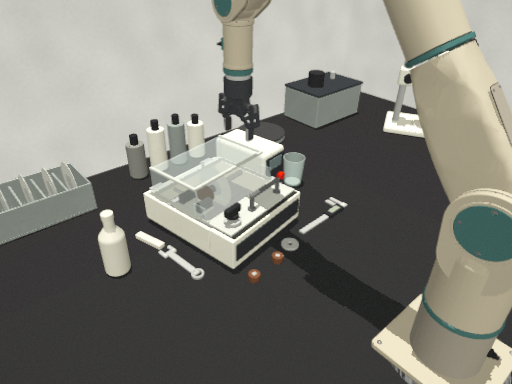

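View pics/wrist0.png

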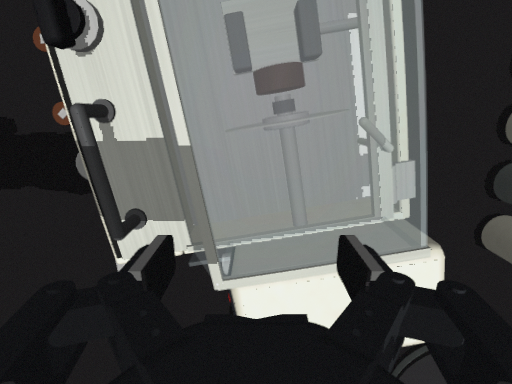

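```bash
python3 - <<'E'
import cv2,numpy as np
a=cv2.imread('pics/side0.png')[150:260,200:320]; b=cv2.imread('pics/scene0.png')[140:250,235:355]
cv2.imwrite('pics/crop1.png',cv2.resize(np.vstack([a,b])[:110],None,fx=6,fy=5.4,interpolation=cv2.INTER_CUBIC) )
cv2.imwrite('pics/crop2.png',cv2.resize(b,None,fx=6,fy=5.4,interpolation=cv2.INTER_CUBIC))
E
```

```text
(no output)
```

View pics/crop1.png

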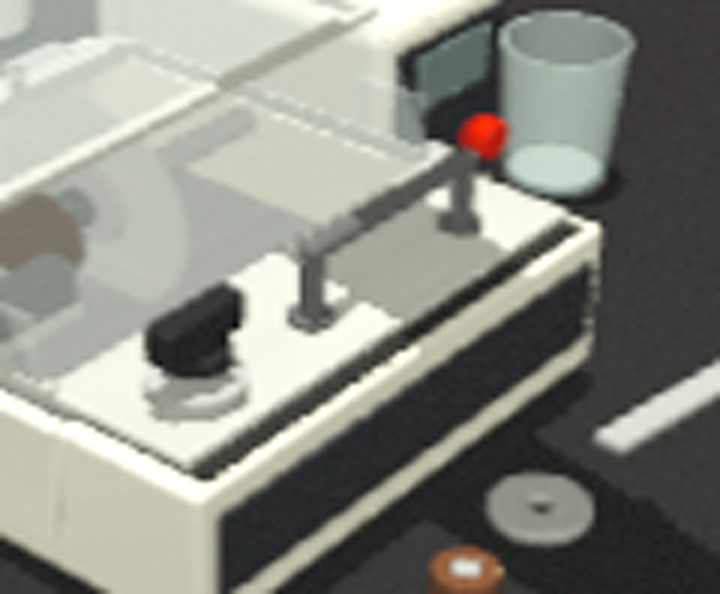

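View pics/crop2.png

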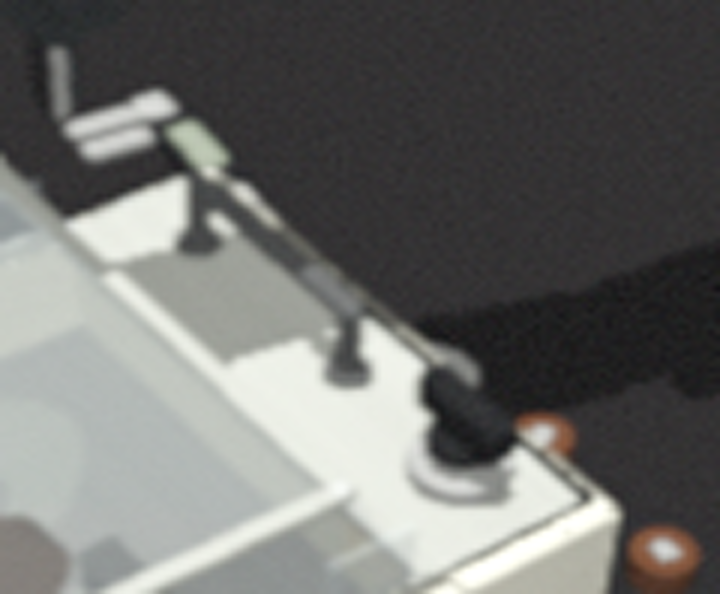

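```bash
cat > h.py <<'E'
import numpy as np,cv2
from bench import manip, optics, job
def ray(f,u,v):
    K=f["mtx"];d=np.array([f["k1"],0,0,0,0.])
    p=cv2.undistortPoints(np.array([[[u,v]]],float),K,d)[0,0]
    r=f["attitude"]@np.array([p[0],p[1],1]);return np.array(f["origin"]),r/np.linalg.norm(r)
def plane(f,u,v,z):
    o,r=ray(f,u,v);return o+r*(z-o[2])/r[2]
def tri(*a):
    A=np.zeros((3,3));b=np.zeros(3);R=[ray(*x) for x in a]
    for o,r in R:
        P=np.eye(3)-np.outer(r,r);A+=P;b+=P@o
    p=np.linalg.solve(A,b);return p,[1e3*np.linalg.norm((np.eye(3)-np.outer(r,r))@(p-o)) for o,r in R]
def proj(f,p):
    c=f["attitude"].T@(np.array(p)-f["origin"]);x=c[:2]/c[2];r2=x@x
    x=x*(1+f["k1"]*r2);return (f["mtx"]@np.array([x[0],x[1],1]))[:2]
E
python3 - <<'E'
from h import *
s,d,w=[optics.grab_frame(n) for n in("scene","side","wrist")]
np.set_printoptions(precision=4,suppress=True)
for nm,a in dict(knob=((313,216.9),(232.2,210.7),None),hn=((292.8,197.4),(252,194.4),(82,110)),hf=((269.2,174.3),(277,179.3),(122,240))).items():
    z=.143 if nm=='knob' else .146
    print(nm,tri((s,*a[0]),(d,*a[1])),plane(s,*a[0],z),plane(d,*a[1],z),plane(w,*a[2],z) if a[2] else '')
# saw top front corners
print(plane(s,235+612/6,140+510/5.4,.098),plane(d,200+597/6,150+230/5.4,.098),plane(d,200+205/6,150+495/5.4,.098))
for m in [(s,345.5,242),(s,325.5,220.5),(d,254.5,275),(d,278,257)]: print(plane(*m,.018))
print(manip.get_obs()['time'])
E
```

```text
knob (array([0.4917, 0.1476, 0.1408]), [np.float64(0.5545740245261427), np.float64(0.5545740245261801)]) [0.4927 0.1486 0.143 ] [0.4889 0.1502 0.143 ] 
hn (array([0.5071, 0.0716, 0.1468]), [np.float64(1.0905577203051064), np.float64(1.090557720305055)]) [0.5072 0.0724 0.146 ] [0.5088 0.0693 0.146 ] [0.5091 0.0728 0.146 ]
hf (array([ 0.5224, -0.0326,  0.1448]), [np.float64(0.687559041876519), np.float64(0.6875590418765148)]) [ 0.5233 -0.0304  0.146 ] [ 0.5216 -0.0323  0.146 ] [ 0.5274 -0.042   0.146 ]
[0.4449 0.1878 0.098 ] [ 0.4847 -0.0878  0.098 ] [0.438  0.1855 0.098 ]
[0.3939 0.1629 0.018 ]
[0.4028 0.074  0.018 ]
[0.3854 0.1661 0.018 ]
[0.3942 0.0789 0.018 ]
0.3
```

Request:
move_arm(
  plan=[
    {"x": -1,"y": 0.6,"z": 0.3,"az": 1,"jaw": 60},
    {"x": -2,"y": 1.2,"z": 0.4,"az": 1.9,"jaw": 45},
    {"x": -2.8,"y": 1.8,"z": 0.4,"az": 1.9,"jaw": 40},
    {"x": -2.8,"y": 1.8,"z": 0.4,"az": 1.9,"jaw": 40},
    {"x": -2.8,"y": 1.8,"z": 0.4,"az": 1.9,"jaw": 40},
  ],
)

```text
schema error: expected keys ax, ay, az, x, y, z, jaw
```

```bash
python3 - <<'E'
from h import *
f=optics.grab_frame("wrist"); cv2.imwrite("pics/w1.png",f["color"][:,:,::-1]); cv2.imwrite("pics/w1b.png",cv2.resize(f["color"][:,:,::-1],(768,576)))
print(f["origin"],manip.get_obs()["tool_pos"],manip.get_obs()["qpos"])
E
```

```text
[0.65015984 0.06758422 0.37347591] [6.49867905e-01 3.19412885e-05 2.50091231e-01] [-3.77093696 36.01722845  2.20526642 86.95488248 -1.54634299 57.08252567
 -1.14557532]
```

View pics/w1b.png

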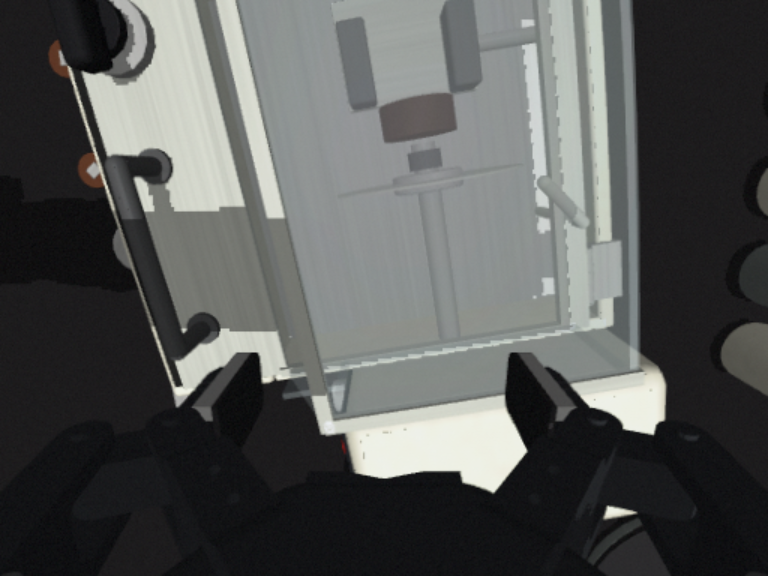

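The move was refused (all keys are needed) and the arm is still at its start pose. The handle runs from about (117,165) to (178,352) in the enlarged picture, and the knob sits at its top left edge. I'll resend the move with every key.

Request:
move_arm(
  plan=[
    {"ax": 0,"ay": 0,"az": 1,"x": -1,"y": 0.6,"z": 0.3,"jaw": 60},
    {"ax": 0,"ay": 0,"az": 1.9,"x": -2,"y": 1.2,"z": 0.4,"jaw": 45},
    {"ax": 0,"ay": 0,"az": 1.9,"x": -2.8,"y": 1.8,"z": 0.4,"jaw": 40},
    {"ax": 0,"ay": 0,"az": 1.9,"x": -2.8,"y": 1.8,"z": 0.4,"jaw": 40},
    {"ax": 0,"ay": 0,"az": 1.9,"x": -2.8,"y": 1.8,"z": 0.4,"jaw": 40},
  ],
)

```text
time: 0.98
tool_pos: [0.5108, 0.0897, 0.2707]
tool_rot: [[-0.165, 0.986, 0.002], [0.986, 0.165, -0.0], [-0.001, 0.001, -1.0]]
wrist_force: [-0.9, -0.6, 0.0]
grip_width: 0.0401
```

```bash
python3 - <<'E'
from h import *
f=optics.grab_frame("wrist"); cv2.imwrite("pics/w2.png",f["color"][:,:,::-1]); cv2.imwrite("pics/w2b.png",cv2.resize(f["color"][:,:,::-1],(768,576)))
print(f["origin"],manip.get_obs()["tool_pos"],manip.get_obs()["qpos"])
E
```

```text
[0.4995831  0.15635298 0.39416141] [0.51109608 0.08924199 0.27052988] [-12.4586899   23.79153132  -0.8037034  106.33660665   0.47467414
  49.80595685  -4.07066417]
```

View pics/w2b.png

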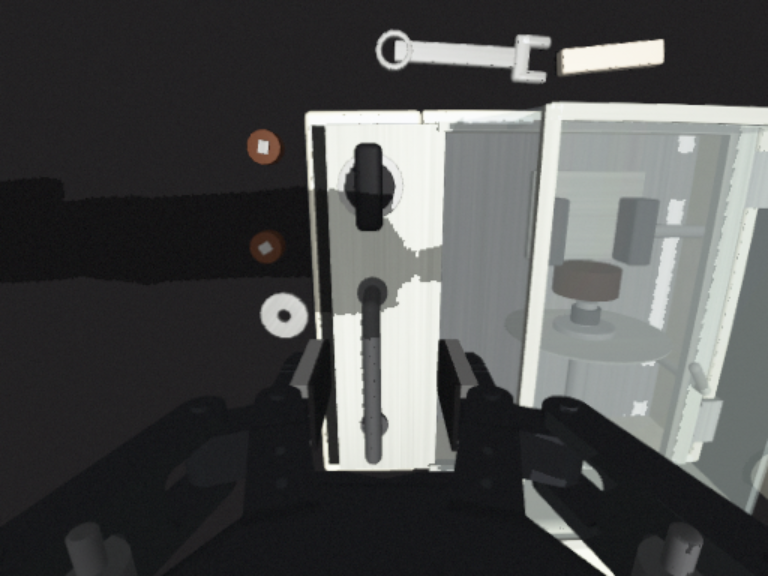

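```bash
python3 - <<'E'
from h import *
np.set_printoptions(precision=4,suppress=True)
f=optics.grab_frame("wrist")
P=lambda u,v,z:plane(f,u/1.5,v/1.5,z)
a,b=P(369,146,.152),P(369,230,.152);print(a,b,(a+b)/2,a-b)
c,d=P(372,287,.150),P(373.5,462,.150);print(c,d,(c+d)/2,np.linalg.norm(c-d),np.degrees(np.arctan2(-(c-d)[0],(c-d)[1])))
a,b=P(307,113,.098),P(325,470,.098);print(a,b,np.degrees(np.arctan2(-(a-b)[0],(a-b)[1])))
E
```

```text
[0.4901 0.1687 0.152 ] [0.4973 0.1222 0.152 ] [0.4937 0.1455 0.152 ] [-0.0073  0.0465  0.    ]
[0.5045 0.0876 0.15  ] [ 0.5254 -0.0387  0.15  ] [0.515  0.0245 0.15  ] 0.12801341381867049 9.405031207140347
[0.4434 0.1859 0.098 ] [ 0.4909 -0.0953  0.098 ] 9.604016008535508
```

Request:
move_arm(
  plan=[
    {"ax": 0,"ay": 0,"az": 0,"x": -0.33,"y": 1.15,"z": -0.9,"jaw": 40},
    {"ax": 0,"ay": 0,"az": 0,"x": -0.33,"y": 1.15,"z": -1.5,"jaw": 40},
    {"ax": 0,"ay": 0,"az": 0,"x": -0.33,"y": 1.15,"z": -2.1,"jaw": 40},
    {"ax": 0,"ay": 0,"az": 0,"x": -0.33,"y": 1.15,"z": -2.42,"jaw": 40},
    {"ax": 0,"ay": 0,"az": 0,"x": -0.33,"y": 1.15,"z": -2.42,"jaw": 40},
  ],
  grip_force=70,
)

```text
time: 1.7
tool_pos: [0.4935, 0.1465, 0.1479]
tool_rot: [[-0.163, 0.987, -0.003], [0.987, 0.163, -0.001], [-0.001, -0.003, -1.0]]
wrist_force: [0.2, -0.3, -0.7]
grip_width: 0.0402
```

```bash
python3 - <<'E'
from h import *
for n in("wrist","side"):
    f=optics.grab_frame(n);c=f["color"][:,:,::-1]
    if n=="side":c=c[120:270,170:370]
    cv2.imwrite(f"pics/{n}3.png",cv2.resize(c,(768,576),interpolation=cv2.INTER_CUBIC))
E
```

```text
(no output)
```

View pics/wrist3.png

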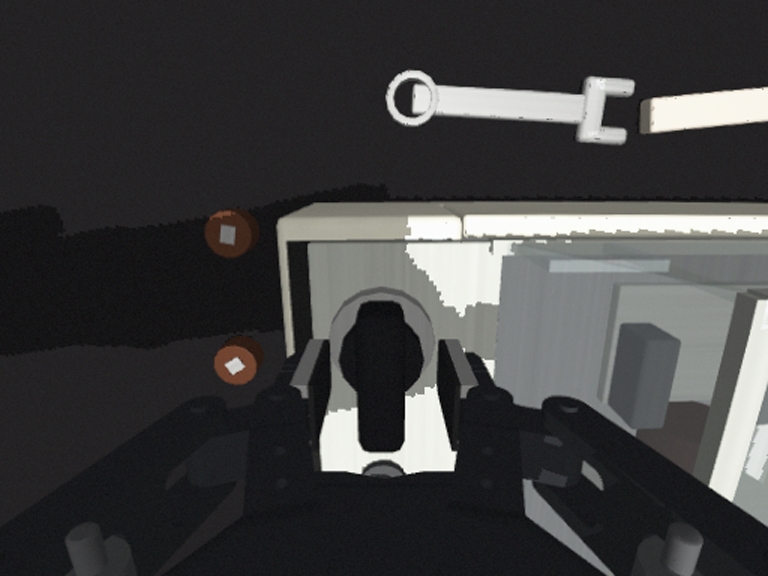

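View pics/side3.png

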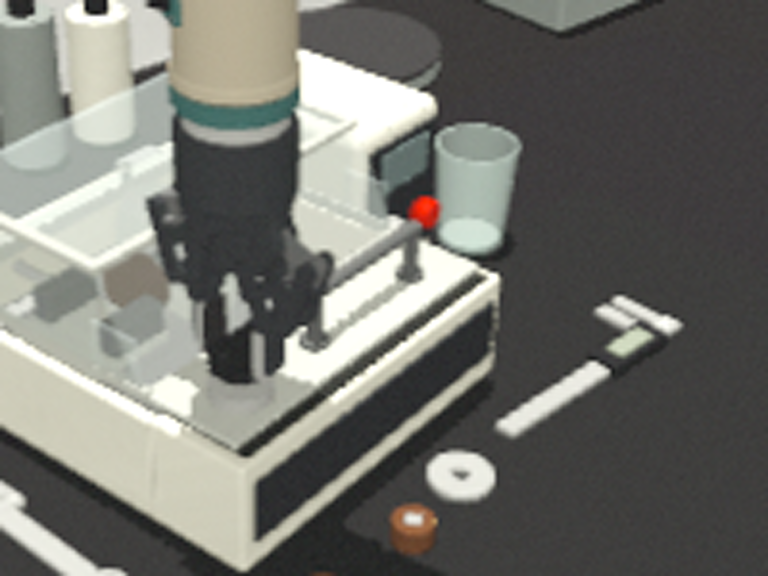

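```bash
python3 - <<'E'
from h import *
np.set_printoptions(precision=4,suppress=True)
f=optics.grab_frame("wrist")
P=lambda u,v,z:plane(f,u/1.5,v/1.5,z)
a,b=P(381,306,.152),P(381,450,.153);print(a,b,(a+b)/2,np.linalg.norm(a-b))
print(P(381,340,.116),1.5*proj(f,[.4935,.1465,.116]),1.5*proj(f,[.4935,.1465,.154]))
E
```

```text
[0.4893 0.1743 0.152 ] [0.4976 0.1234 0.153 ] [0.4934 0.1489 0.1525] 0.05161842307339868
[0.4934 0.1481 0.116 ] [380.6793 343.6108] [380.0178 390.6188]
```

Request:
move_arm(
  plan=[
    {"ax": 0,"ay": 0,"az": 0,"x": 0,"y": 0.04,"z": 0,"jaw": 25},
    {"ax": 0,"ay": 0,"az": 0,"x": 0,"y": 0.04,"z": 0,"jaw": 10},
    {"ax": 0,"ay": 0,"az": 0,"x": 0,"y": 0.04,"z": 0,"jaw": 8},
    {"ax": 0,"ay": 0,"az": 0,"x": 0,"y": 0.04,"z": 0,"jaw": 8},
    {"ax": 0,"ay": 0,"az": 0,"x": 0,"y": 0.04,"z": 0,"jaw": 8},
  ],
  grip_force=80,
)

```text
time: 2.48
tool_pos: [0.4926, 0.1492, 0.1506]
tool_rot: [[-0.165, 0.986, -0.001], [0.986, 0.165, -0.0], [-0.0, -0.001, -1.0]]
wrist_force: [-4.7, -2.2, 8.6]
grip_width: 0.0145
```

Request:
move_arm(
  plan=[
    {"ax": 0,"ay": 0,"az": 0,"x": 0,"y": 0,"z": -0.06,"jaw": 8},
    {"ax": 0,"ay": 0,"az": 0,"x": 0,"y": 0,"z": -0.12,"jaw": 8},
    {"ax": 0,"ay": 0,"az": 0,"x": 0,"y": 0,"z": -0.18,"jaw": 8},
    {"ax": 0,"ay": 0,"az": 0,"x": 0,"y": 0,"z": -0.18,"jaw": 8},
  ],
)

```text
time: 2.98
tool_pos: [0.4926, 0.1492, 0.1434]
tool_rot: [[-0.165, 0.986, -0.001], [0.986, 0.165, -0.0], [-0.0, -0.001, -1.0]]
wrist_force: [-8.5, -1.8, 25.4]
grip_width: 0.0146
```

Request:
move_arm(
  plan=[
    {"ax": 0,"ay": 0,"az": 1.6,"x": -0.02,"y": 0,"z": 0,"jaw": 8},
    {"ax": 0,"ay": 0,"az": 3.2,"x": -0.02,"y": 0,"z": 0,"jaw": 8},
    {"ax": 0,"ay": 0,"az": 4.8,"x": -0.02,"y": 0,"z": 0,"jaw": 8},
    {"ax": 0,"ay": 0,"az": 4.8,"x": -0.02,"y": 0,"z": 0,"jaw": 8},
  ],
)

```text
time: 3.48
tool_pos: [0.4919, 0.149, 0.1434]
tool_rot: [[-0.552, 0.834, 0.0], [0.834, 0.552, -0.001], [-0.001, -0.0, -1.0]]
wrist_force: [-7.2, -3.1, 25.7]
grip_width: 0.0145
```

Request:
move_arm(
  plan=[
    {"ax": 0,"ay": 0,"az": 1.8,"x": 0,"y": 0,"z": 0,"jaw": 8},
    {"ax": 0,"ay": 0,"az": 3.6,"x": 0,"y": 0,"z": 0,"jaw": 8},
    {"ax": 0,"ay": 0,"az": 5.4,"x": 0,"y": 0,"z": 0,"jaw": 8},
    {"ax": 0,"ay": 0,"az": 7.2,"x": 0,"y": 0,"z": 0,"jaw": 8},
    {"ax": 0,"ay": 0,"az": 7.2,"x": 0,"y": 0,"z": 0,"jaw": 8},
  ],
)

```text
time: 4.1
tool_pos: [0.4912, 0.1484, 0.1433]
tool_rot: [[-0.937, 0.35, -0.001], [0.35, 0.937, -0.003], [0.0, -0.003, -1.0]]
wrist_force: [-9.2, -3.2, 27.0]
grip_width: 0.0144
```

Request:
move_arm(
  plan=[
    {"ax": 0,"ay": 0,"az": 1.5,"x": 0,"y": 0,"z": 0,"jaw": 8},
    {"ax": 0,"ay": 0,"az": 3.0,"x": 0,"y": 0,"z": 0,"jaw": 8},
    {"ax": 0,"ay": 0,"az": 4.0,"x": 0,"y": 0,"z": 0,"jaw": 8},
    {"ax": 0,"ay": 0,"az": 4.0,"x": 0,"y": 0,"z": 0,"jaw": 8},
  ],
)

```text
time: 4.6
tool_pos: [0.491, 0.1479, 0.1433]
tool_rot: [[-1.0, 0.009, -0.001], [0.009, 1.0, -0.004], [0.001, -0.004, -1.0]]
wrist_force: [-10.7, -4.7, 29.6]
grip_width: 0.0146
```

```bash
python3 - <<'E'
from h import *
print(manip.get_obs())
f=optics.grab_frame("wrist");c=f["color"][:,:,::-1]
cv2.imwrite(f"pics/wrist4.png",cv2.resize(c,(768,576),interpolation=cv2.INTER_CUBIC))
E
```

```text
{'time': 4.6, 'qpos': array([ -3.87647024,  35.71260749, -24.04815913, 113.94504464,
        24.55898742,  35.46012062,  45.22717077]), 'joint_velocities': array([-0.3131039 , -0.07080979,  0.48704176, -0.00100337, -0.28929102,
       -0.12506863, -1.00181609]), 'tau': array([ -0.82251448, -35.052073  ,  -3.50314736, -13.71369123,
         0.83148541,  -3.74308996,   0.1643734 ]), 'tool_pos': array([0.49099979, 0.14793382, 0.14332244]), 'tool_rot': array([[-0.99995744,  0.00914573, -0.0012175 ],
       [ 0.00915077,  0.99994931, -0.00420015],
       [ 0.00117903, -0.00421112, -0.99999044]]), 'wrist_force': array([-10.65805103,  -4.66842827,  29.59446109]), 'torque': array([-1.07047244,  2.40756136, -0.01491785]), 'grip_width': 0.014561277815414856}
```

View pics/wrist4.png

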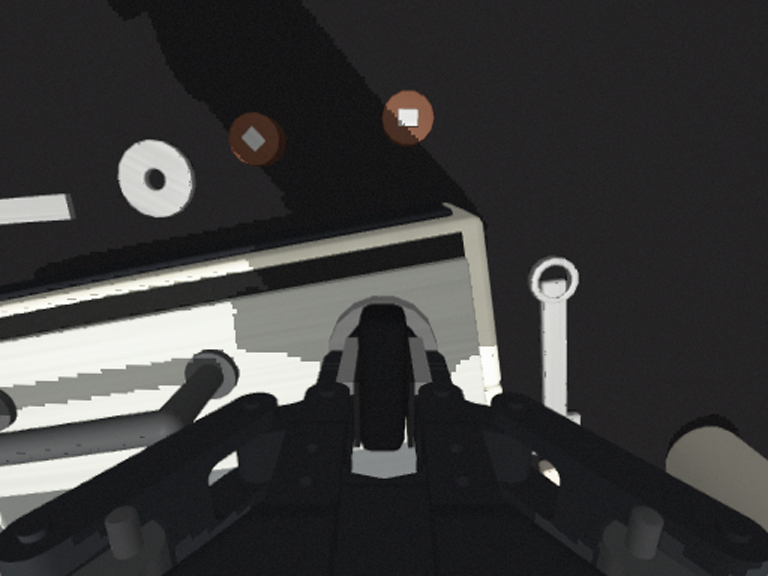

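Request:
move_arm(
  plan=[
    {"ax": 0,"ay": 0,"az": 0,"x": 0,"y": 0,"z": 0.1,"jaw": 8},
    {"ax": 0,"ay": 0,"az": 0,"x": 0,"y": 0,"z": 0.2,"jaw": 8},
    {"ax": 0,"ay": 0,"az": 0,"x": 0,"y": 0,"z": 0.32,"jaw": 8},
    {"ax": 0,"ay": 0,"az": 0,"x": 0,"y": 0,"z": 0.4,"jaw": 8},
    {"ax": 0,"ay": 0,"az": 0,"x": 0,"y": 0,"z": 0.4,"jaw": 8},
  ],
)

```text
time: 5.28
tool_pos: [0.4909, 0.1479, 0.161]
tool_rot: [[-1.0, 0.01, -0.003], [0.01, 1.0, -0.003], [0.003, -0.003, -1.0]]
wrist_force: [-4.1, -2.6, 1.7]
grip_width: 0.0141
```

Request:
move_arm(
  plan=[
    {"ax": 0,"ay": 0,"az": 0,"x": 0,"y": 0,"z": 0,"jaw": 40},
    {"ax": 0,"ay": 0,"az": 0,"x": 0,"y": 0,"z": 0,"jaw": 40},
    {"ax": 0,"ay": 0,"az": 0,"x": 0,"y": 0,"z": 0.6,"jaw": 40},
    {"ax": 0,"ay": 0,"az": 0,"x": 0,"y": 0,"z": 1.6,"jaw": 40},
    {"ax": 0,"ay": 0,"az": -2,"x": 0.1,"y": -0.6,"z": 2,"jaw": 40},
  ],
)

```text
time: 5.9
tool_pos: [0.4989, 0.1227, 0.2633]
tool_rot: [[-0.983, 0.182, 0.005], [0.182, 0.983, 0.004], [-0.004, 0.005, -1.0]]
wrist_force: [0.9, -1.0, 0.1]
grip_width: 0.0401
```

Request:
move_arm(
  plan=[
    {"ax": 0,"ay": 0,"az": -2,"x": 0.1,"y": -0.3,"z": 0,"jaw": 40},
    {"ax": 0,"ay": 0,"az": -4,"x": 0.2,"y": -0.6,"z": 0,"jaw": 40},
    {"ax": 0,"ay": 0,"az": -6,"x": 0.3,"y": -1,"z": 0,"jaw": 40},
    {"ax": 0,"ay": 0,"az": -8,"x": 0.35,"y": -1.4,"z": 0,"jaw": 40},
    {"ax": 0,"ay": 0,"az": -10,"x": 0.35,"y": -1.4,"z": 0,"jaw": 40},
  ],
)

```text
time: 6.52
tool_pos: [0.5157, 0.0477, 0.2604]
tool_rot: [[-0.485, 0.875, 0.001], [0.875, 0.485, -0.001], [-0.001, 0.001, -1.0]]
wrist_force: [0.3, 0.9, 0.3]
grip_width: 0.0401
```

```bash
python3 - <<'E'
from h import *
for n in("wrist","side"):
    f=optics.grab_frame(n);c=f["color"][:,:,::-1]
    if n=="side":c=c[120:270,170:370]
    cv2.imwrite(f"pics/{n}5.png",cv2.resize(c,(768,576),interpolation=cv2.INTER_CUBIC))
print(manip.get_obs())
E
```

```text
{'time': 6.625, 'qpos': array([  0.84977476,  24.85216529, -13.40216933, 106.95141179,
         7.4376891 ,  48.97931671,  13.20667545]), 'joint_velocities': array([ 0.35423161,  0.10856028, -2.14910271,  0.05562681,  1.07922328,
        0.20155474,  5.911418  ]), 'tau': array([ 3.30064846e-01, -4.33593750e+01, -1.02504786e+00, -1.72518736e+01,
       -5.29956690e-02, -2.93565201e-03, -8.16064216e-01]), 'tool_pos': array([0.51542997, 0.04947853, 0.26051215]), 'tool_rot': array([[-4.91645662e-01,  8.70794795e-01,  9.84020602e-04],
       [ 8.70795186e-01,  4.91645950e-01, -5.95294997e-05],
       [-5.35627722e-04,  8.27612983e-04, -9.99999514e-01]]), 'wrist_force': array([-0.452297  , -0.36812084,  0.10701414]), 'torque': array([ 0.00809627,  0.0150688 , -0.05141898]), 'grip_width': 0.040134255673619904}
```

View pics/wrist5.png

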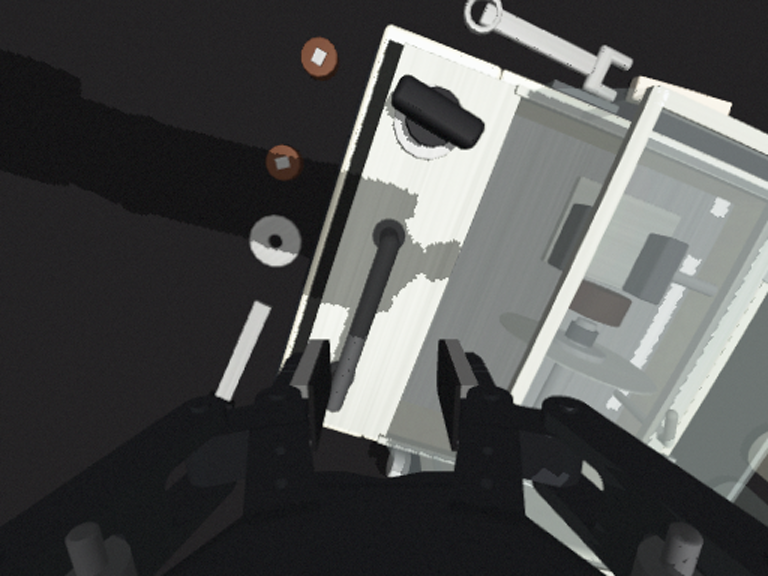

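View pics/side5.png

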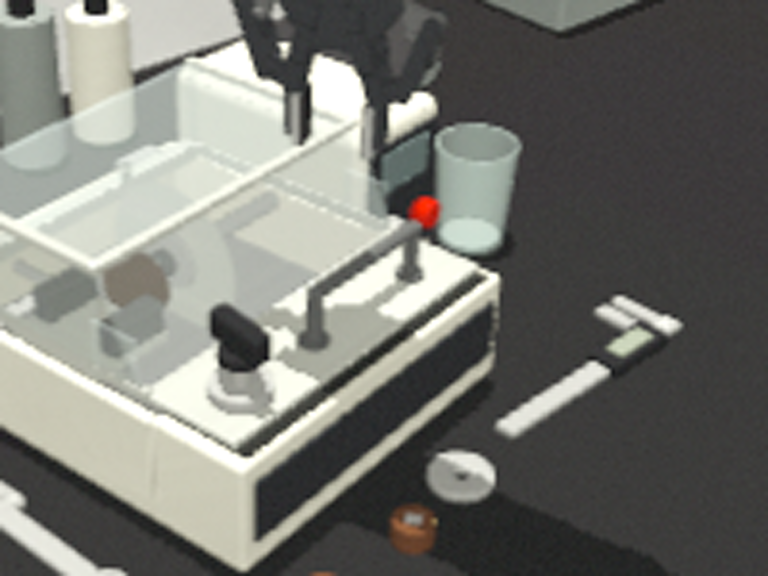

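```bash
python3 - <<'E'
from h import *
np.set_printoptions(precision=4,suppress=True)
f=optics.grab_frame("wrist")
P=lambda u,v,z:plane(f,u/1.5,v/1.5,z)
a,b=P(389,236,.146),P(335,410,.146);print(a,b,(a+b)/2,np.linalg.norm(a-b),np.degrees(np.arctan2(-(a-b)[0],(a-b)[1])))
k=P(438,111,.164);print(k)
E
```

```text
[0.5026 0.0788 0.146 ] [ 0.5283 -0.0384  0.146 ] [0.5155 0.0202 0.146 ] 0.11993132937770343 12.404866430869395
[0.4913 0.1476 0.164 ]
```

Request:
move_arm(
  plan=[
    {"ax": 0,"ay": 0,"az": -2,"x": 0,"y": -0.3,"z": 0,"jaw": 40},
    {"ax": 0,"ay": 0,"az": -4,"x": 0,"y": -0.6,"z": -0.4,"jaw": 40},
    {"ax": 0,"ay": 0,"az": -4,"x": 0,"y": -0.6,"z": -1.2,"jaw": 40},
    {"ax": 0,"ay": 0,"az": -4,"x": 0,"y": -0.6,"z": -1.8,"jaw": 40},
    {"ax": 0,"ay": 0,"az": -4,"x": 0,"y": -0.6,"z": -2.18,"jaw": 40},
  ],
)

```text
time: 7.3
tool_pos: [0.5146, 0.0202, 0.1499]
tool_rot: [[-0.17, 0.986, -0.001], [0.986, 0.17, 0.001], [0.001, -0.001, -1.0]]
wrist_force: [-0.4, 0.8, -0.1]
grip_width: 0.04
```

```bash
python3 - <<'E'
from h import *
for n in("wrist","side"):
    f=optics.grab_frame(n);c=f["color"][:,:,::-1]
    if n=="side":c=c[120:270,170:370]
    cv2.imwrite(f"pics/{n}6.png",cv2.resize(c,(768,576),interpolation=cv2.INTER_CUBIC))
o=manip.get_obs();print(o["tool_pos"],o["wrist_force"],o["qpos"])
E
```

```text
[0.51375932 0.02006199 0.14953062] [-0.19511713 -0.04698687  1.07286199] [ -0.81953467  33.60075637  -6.64966152 113.74127003   6.63098514
  33.23306294  -2.21339046]
```

View pics/wrist6.png

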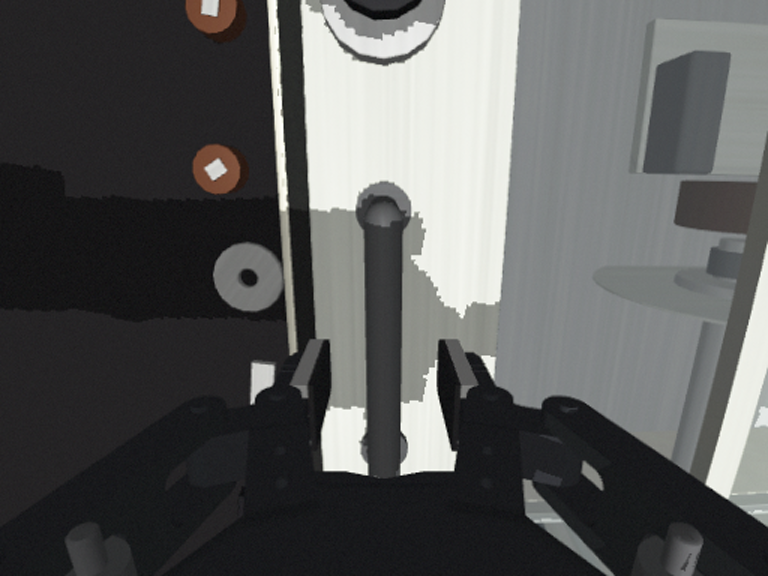

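View pics/side6.png

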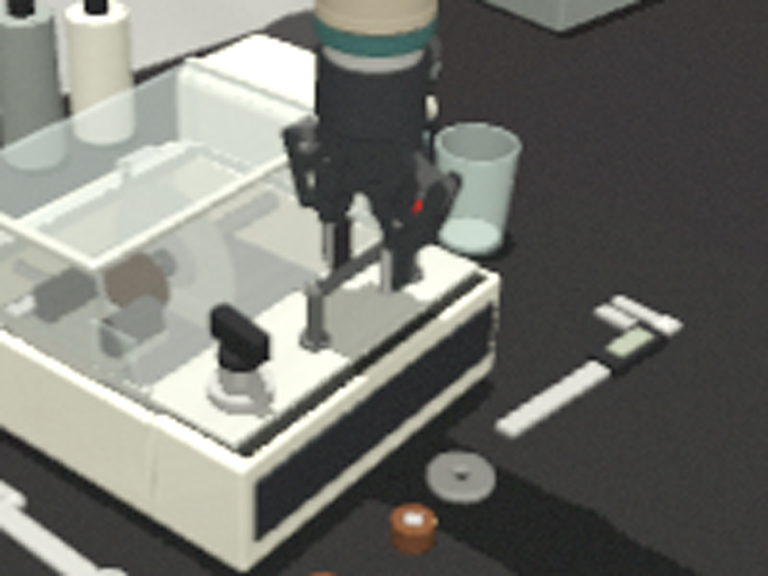

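Request:
move_arm(
  plan=[
    {"ax": 0,"ay": 0,"az": 0,"x": 0,"y": 0,"z": 0,"jaw": 20},
    {"ax": 0,"ay": 0,"az": 0,"x": 0,"y": 0,"z": 0,"jaw": 5},
    {"ax": 0,"ay": 0,"az": 0,"x": 0,"y": 0,"z": 0,"jaw": 5},
    {"ax": 0,"ay": 0,"az": 0,"x": 0,"y": 0,"z": 0,"jaw": 5},
  ],
  grip_force=70,
)

```text
time: 7.9
tool_pos: [0.5146, 0.0197, 0.1523]
tool_rot: [[-0.166, 0.986, -0.0], [0.986, 0.166, -0.0], [-0.0, -0.0, -1.0]]
wrist_force: [-2.5, 0.0, 6.5]
grip_width: 0.0091
```

```bash
cat > arc.py <<'E'
from h import *
import sys
yaw=np.radians(9.5);sx=np.array([np.cos(yaw),np.sin(yaw),0]);sy=np.array([-np.sin(yaw),np.cos(yaw),0])
o=manip.get_obs();print(o["tool_pos"],o["wrist_force"],o["torque"],o["grip_width"])
B=np.array([.515,.0195,.146]);H=B+.265*sx-np.array([0,0,.046])
from scipy.spatial.transform import Rotation as R
off=np.array([0,0,.0045])
for t in range(0,50,5):
    p=H+R.from_rotvec(sy*np.radians(t)).apply(B-H)
    tl=t*0.45
    q=p+R.from_rotvec(sy*np.radians(tl)).apply(off)
    print(t,np.round(p,4),"shift",np.round((q-B-off)/.05,2),"rot",np.round(sy*tl/5,2))
E
python3 arc.py
```

```text
[0.51463936 0.01967955 0.15234407] [-2.50995828  0.03782827  6.47694085] [0.01678724 0.8351611  0.13818211] 0.009079589388934028
0 [0.515  0.0195 0.146 ] shift [0. 0. 0.] rot [-0.  0.  0.]
5 [0.5199 0.0203 0.1689] shift [0.1  0.02 0.46] rot [-0.07  0.44  0.  ]
10 [0.5268 0.0215 0.1913] shift [0.24 0.04 0.91] rot [-0.15  0.89  0.  ]
15 [0.5356 0.023  0.213 ] shift [0.42 0.07 1.34] rot [-0.22  1.33  0.  ]
20 [0.5463 0.0247 0.2339] shift [0.64 0.11 1.76] rot [-0.3   1.78  0.  ]
25 [0.5587 0.0268 0.2537] shift [0.89 0.15 2.15] rot [-0.37  2.22  0.  ]
30 [0.5727 0.0292 0.2723] shift [1.17 0.2  2.52] rot [-0.45  2.66  0.  ]
35 [0.5883 0.0318 0.2897] shift [1.49 0.25 2.87] rot [-0.52  3.11  0.  ]
40 [0.6053 0.0346 0.3056] shift [1.83 0.31 3.19] rot [-0.59  3.55  0.  ]
45 [0.6236 0.0377 0.3199] shift [2.2  0.37 3.47] rot [-0.67  3.99  0.  ]
```

Request:
move_arm(
  plan=[
    {"ax": 0,"ay": 0,"az": 0,"x": 0.01,"y": 0,"z": 0.1,"jaw": 5},
    {"ax": -0.03,"ay": 0.2,"az": 0,"x": 0.04,"y": 0.01,"z": 0.22,"jaw": 5},
    {"ax": -0.07,"ay": 0.44,"az": 0,"x": 0.1,"y": 0.02,"z": 0.46,"jaw": 5},
    {"ax": -0.11,"ay": 0.66,"az": 0,"x": 0.17,"y": 0.03,"z": 0.69,"jaw": 5},
    {"ax": -0.15,"ay": 0.89,"az": 0,"x": 0.24,"y": 0.04,"z": 0.91,"jaw": 5},
  ],
)

```text
time: 8.52
tool_pos: [0.5263, 0.0217, 0.1963]
tool_rot: [[-0.166, 0.983, -0.08], [0.986, 0.165, -0.013], [0.0, -0.081, -0.997]]
wrist_force: [1.5, 0.9, -9.2]
grip_width: 0.009
```

```bash
python3 - <<'E'
from h import *
f=optics.grab_frame("side");c=f["color"][:,:,::-1][90:270,130:370]
cv2.imwrite(f"pics/side7.png",cv2.resize(c,(768,576),interpolation=cv2.INTER_CUBIC))
o=manip.get_obs();print(o["tool_pos"],o["wrist_force"],o["torque"],o["qpos"],o["grip_width"])
E
```

```text
[0.52679102 0.02178989 0.19753151] [-3.98294853  0.630391   -5.33299611] [0.14037176 0.35642159 0.05844021] [ -0.84823476  32.12896912  -7.15729028 105.60634362   5.42056459
  47.26986931  -1.3891897 ] 0.008894653213915997
```

View pics/side7.png

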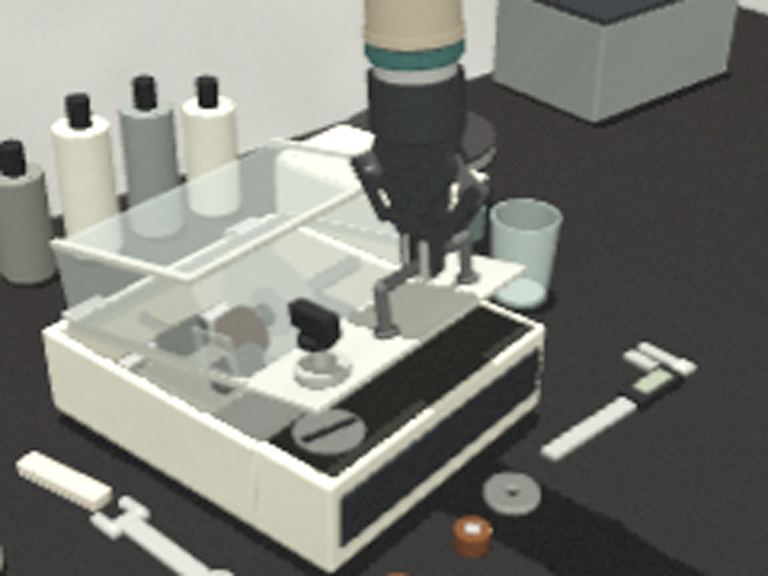

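Request:
move_arm(
  plan=[
    {"ax": -0.04,"ay": 0.22,"az": 0,"x": 0.09,"y": 0.01,"z": 0.22,"jaw": 5},
    {"ax": -0.07,"ay": 0.44,"az": 0,"x": 0.18,"y": 0.03,"z": 0.43,"jaw": 5},
    {"ax": -0.11,"ay": 0.67,"az": 0,"x": 0.29,"y": 0.05,"z": 0.64,"jaw": 5},
    {"ax": -0.15,"ay": 0.89,"az": 0,"x": 0.4,"y": 0.07,"z": 0.85,"jaw": 5},
    {"ax": -0.18,"ay": 1.11,"az": 0,"x": 0.52,"y": 0.09,"z": 1.05,"jaw": 5},
  ],
)

```text
time: 9.2
tool_pos: [0.5513, 0.026, 0.2482]
tool_rot: [[-0.165, 0.97, -0.178], [0.986, 0.163, -0.029], [0.001, -0.181, -0.984]]
wrist_force: [0.9, 1.5, -11.3]
grip_width: 0.0094
```

Request:
move_arm(
  plan=[
    {"ax": -0.04,"ay": 0.22,"az": 0,"x": 0.13,"y": 0.02,"z": 0.19,"jaw": 5},
    {"ax": -0.07,"ay": 0.44,"az": 0,"x": 0.27,"y": 0.05,"z": 0.38,"jaw": 5},
    {"ax": -0.11,"ay": 0.67,"az": 0,"x": 0.41,"y": 0.07,"z": 0.56,"jaw": 5},
    {"ax": -0.15,"ay": 0.89,"az": 0,"x": 0.57,"y": 0.1,"z": 0.74,"jaw": 5},
    {"ax": -0.18,"ay": 1.11,"az": 0,"x": 0.73,"y": 0.12,"z": 0.91,"jaw": 5},
  ],
)

```text
time: 9.82
tool_pos: [0.5867, 0.0322, 0.2941]
tool_rot: [[-0.165, 0.947, -0.276], [0.986, 0.159, -0.044], [0.002, -0.279, -0.96]]
wrist_force: [-6.2, 2.0, -2.2]
grip_width: 0.0094
```

Request:
move_arm(
  plan=[
    {"ax": -0.04,"ay": 0.22,"az": 0,"x": 0.17,"y": 0.03,"z": 0.16,"jaw": 5},
    {"ax": -0.07,"ay": 0.44,"az": 0,"x": 0.34,"y": 0.06,"z": 0.32,"jaw": 5},
    {"ax": -0.11,"ay": 0.67,"az": 0,"x": 0.52,"y": 0.09,"z": 0.46,"jaw": 5},
    {"ax": -0.15,"ay": 0.89,"az": 0,"x": 0.71,"y": 0.12,"z": 0.6,"jaw": 5},
    {"ax": -0.15,"ay": 0.89,"az": 0,"x": 0.71,"y": 0.12,"z": 0.6,"jaw": 5},
  ],
)

```text
time: 10.45
tool_pos: [0.6227, 0.0385, 0.3255]
tool_rot: [[-0.165, 0.923, -0.348], [0.986, 0.156, -0.056], [0.002, -0.353, -0.936]]
wrist_force: [-9.5, 0.3, 3.4]
grip_width: 0.0091
```

```bash
python3 - <<'E'
from h import *
for n in ("side","scene","wrist"):
    f=optics.grab_frame(n);c=f["color"][:,:,::-1]
    if n=="side":c=c[60:270,120:400]
    if n=="scene":c=c[90:330,100:420]
    cv2.imwrite(f"pics/{n}8.png",cv2.resize(c,(768,576),interpolation=cv2.INTER_CUBIC))
o=manip.get_obs();print(o)
# hood angle from bar position: TCP minus offset along tool z
yaw=np.radians(9.5);sx=np.array([np.cos(yaw),np.sin(yaw),0])
H=np.array([.515,.0195,.1])+.265*sx
for k in (.0045,.006):
    b=o["tool_pos"]+k*o["tool_rot"][:,2]; r=b-H
    print(np.degrees(np.arctan2(r[2],-(r@sx))-np.arctan2(.046,.265)), np.hypot(r[2],r@sx),np.hypot(.046,.265))
E
```

```text
{'time': 10.6, 'qpos': array([-3.68492092e+00,  4.21980274e+01, -6.17998334e+00,  6.53921441e+01,
        4.20254733e+00,  9.32407676e+01, -7.50677415e-03]), 'joint_velocities': array([ 0.09169815, -0.16151157, -0.14047534,  0.1767053 ,  0.04550674,
       -0.22013636, -0.03980521]), 'tau': array([ 7.20101260e-01, -6.15068150e+01,  2.46819126e-02, -2.34964013e+01,
        6.36131130e-01, -1.22344460e+00, -6.29944936e-02]), 'tool_pos': array([0.62247829, 0.03840299, 0.3253981 ]), 'tool_rot': array([[-0.16541909,  0.92291993, -0.34764253],
       [ 0.98622061,  0.15563425, -0.05609719],
       [ 0.00233187, -0.35213177, -0.93594753]]), 'wrist_force': array([-9.6804791 ,  0.89792273,  1.29088044]), 'torque': array([ 0.13157562,  1.48150976, -0.08924241]), 'grip_width': 0.009301502875233656}
44.70574569124216 0.27150907327924334 0.2689628227097567
44.4423120554946 0.2706745494799969 0.2689628227097567
```

View pics/side8.png

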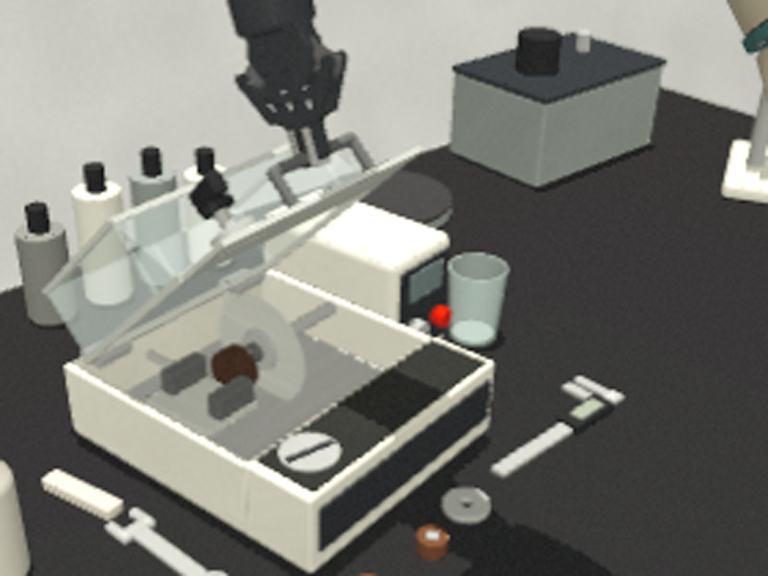

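View pics/scene8.png

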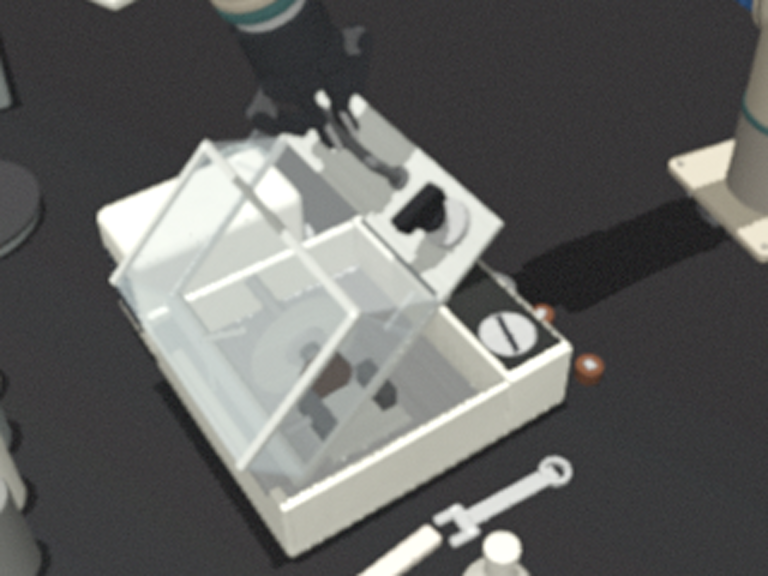

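View pics/wrist8.png

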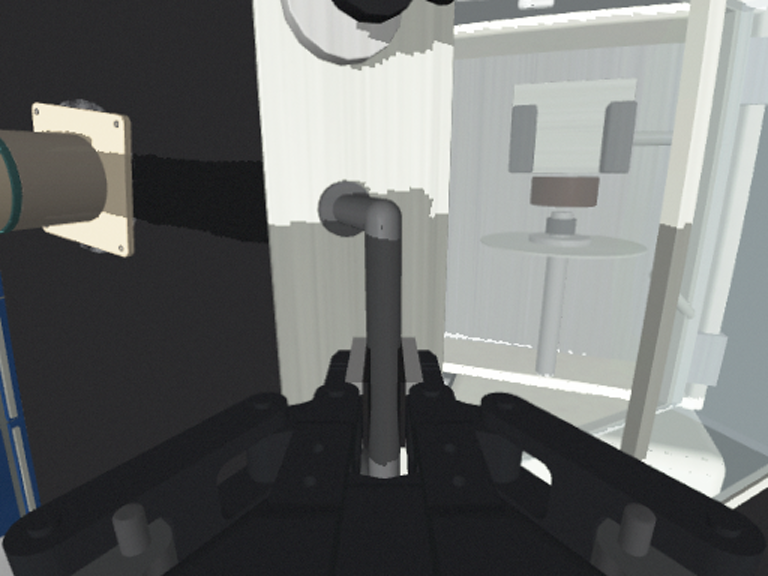

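```bash
python3 - <<'E'
from h import *
from scipy.spatial.transform import Rotation as R
np.set_printoptions(precision=4,suppress=True)
s,d=[optics.grab_frame(n) for n in("scene","side")]
yaw=np.radians(9.5);sx=np.array([np.cos(yaw),np.sin(yaw),0]);sy=np.array([-np.sin(yaw),np.cos(yaw),0])
B=np.array([.515,.0195,.146]);H=B+.265*sx-np.array([0,0,.046])
p,e=tri((s,274.2,176.7),(d,196.6,131.1));r=p-H
print(p,e,r@sy,np.degrees(np.arctan2(r[2],-(r@sx))-np.arctan2(.053,.265)),np.hypot(r[2],r@sx))
for t in(42,45,48):
    q=R.from_rotvec(sy*np.radians(t))
    for nm,l in dict(knob=[0,.13,.007],boss=[0,.13,-.03],bar_left=[0,.055,0]).items():
        w=H+q.apply(B-H+l[0]*sx+l[1]*sy+np.array([0,0,l[2]]))
        a=proj(s,w);b=proj(d,w)
        print(t,nm,(a-[100,90])*2.4,(b-[120,60])*768/280)
o=manip.get_obs();print(o["time"],o["tool_pos"],o["joint_velocities"].round(2))
E
```

```text
[0.6014 0.1635 0.3182] [np.float64(1.4986956462453838), np.float64(1.4986956462453789)] 0.1277147328543222 43.12372952425669 0.2681966748417087
42 knob [425.5334 210.2053] [213.7199 197.7496]
42 boss [448.911  223.6227] [235.9304 235.453 ]
42 bar_left [380.5192 166.0546] [278.3569 178.2773]
45 knob [414.0532 207.9756] [203.6563 185.1747]
45 boss [439.4614 219.8117] [226.9413 221.9145]
45 bar_left [369.4404 163.1332] [268.9144 166.1958]
48 knob [401.8776 206.4593] [193.34   173.1811]
48 boss [429.2998 216.6156] [217.5908 208.7989]
48 bar_left [357.7177 160.8763] [259.1785 154.6511]
10.7 [0.6224 0.0384 0.3254] [-0.09 -0.05  0.12  0.12  0.09 -0.1  -0.01]
```

```bash
python3 - <<'E'
from h import *
from scipy.spatial.transform import Rotation as R
s,d=[optics.grab_frame(n) for n in("scene","side")]
yaw=np.radians(9.5);sx=np.array([np.cos(yaw),np.sin(yaw),0]);sy=np.array([-np.sin(yaw),np.cos(yaw),0])
B=np.array([.515,.0195,.146]);H=B+.265*sx-np.array([0,0,.046])
for f,n,(x0,y0) in((s,"scene",(235,120)),(d,"side",(175,90))):
    c=cv2.resize(f["color"][y0:y0+75,x0:x0+100,::-1],None,fx=7.5,fy=7.5,interpolation=cv2.INTER_CUBIC)
    for t,col in((42,(255,0,0)),(45,(0,200,0)),(48,(0,0,255))):
        q=R.from_rotvec(sy*np.radians(t))
        for l in([0,.13,.018],[0,.055,0],[0,-.055,0],[-.03,.145,-.043],[-.03,-.145,-.043],[0,.13,-.04]):
            a=(proj(f,H+q.apply(B-H+l[0]*sx+l[1]*sy+np.array([0,0,l[2]])))-[x0,y0]+.5)*7.5
            cv2.circle(c,tuple(int(v) for v in a),3,col,-1)
    cv2.imwrite(f"pics/{n}9.png",c)
E
```

```text
(no output)
```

View pics/scene9.png

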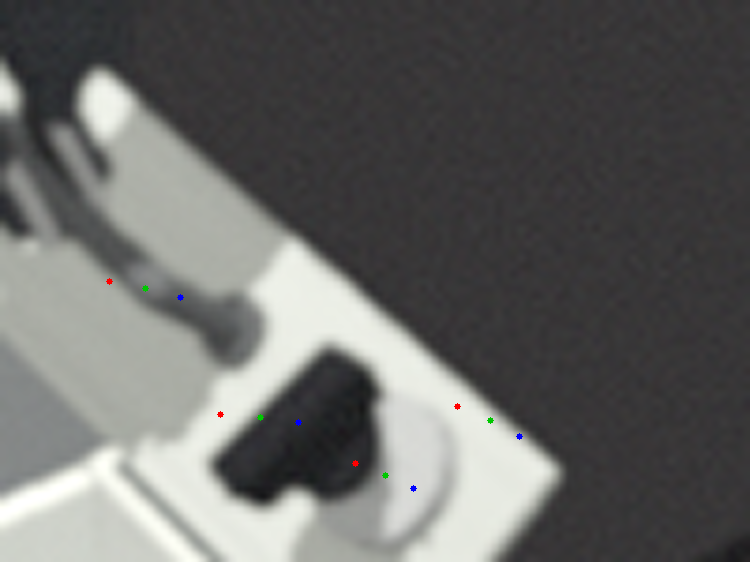

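View pics/side9.png

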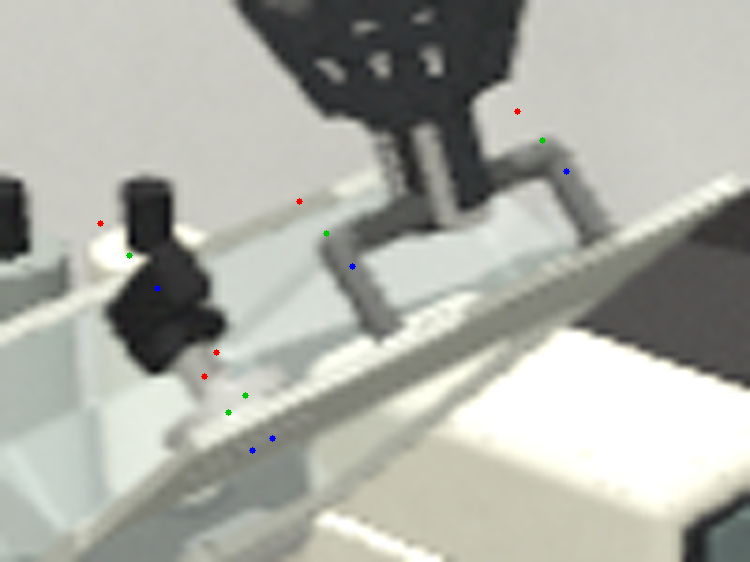

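Request:
move_arm(
  plan=[
    {"ax": 0,"ay": 0.05,"az": 0,"x": 0.04,"y": 0.01,"z": 0.03,"jaw": 5},
    {"ax": 0,"ay": 0.05,"az": 0,"x": 0.04,"y": 0.01,"z": 0.03,"jaw": 5},
    {"ax": 0,"ay": 0.05,"az": 0,"x": 0.04,"y": 0.01,"z": 0.03,"jaw": 5},
    {"ax": 0,"ay": 0.05,"az": 0,"x": 0.04,"y": 0.01,"z": 0.03,"jaw": 5},
  ],
)

```text
time: 11.3
tool_pos: [0.6245, 0.0388, 0.3268]
tool_rot: [[-0.165, 0.921, -0.352], [0.986, 0.155, -0.056], [0.003, -0.356, -0.934]]
wrist_force: [-7.7, -0.5, 1.4]
grip_width: 0.0091
```

```bash
python3 - <<'E'
from h import *
d=optics.grab_frame("side");cv2.imwrite("pics/side10.png",cv2.resize(d["color"][60:270,120:400,::-1],(768,576)))
o=manip.get_obs();print(o["time"],o["tool_pos"],o["joint_velocities"].round(2),o["wrist_force"],o["grip_width"])
yaw=np.radians(9.5);sx=np.array([np.cos(yaw),np.sin(yaw),0])
H=np.array([.515,.0195,.1])+.265*sx
for k in (.0045,.006):
    b=o["tool_pos"]+k*o["tool_rot"][:,2]; r=b-H
    print(np.degrees(np.arctan2(r[2],-(r@sx))-np.arctan2(.046,.265)))
E
```

```text
11.35 [0.62444638 0.03875443 0.32683089] [ 0.01 -0.02 -0.07  0.03  0.02 -0.21  0.  ] [-8.03606585  0.06376799  1.05086904] 0.009768171721430827
45.222435416596454
44.95986792907469
```

View pics/side10.png

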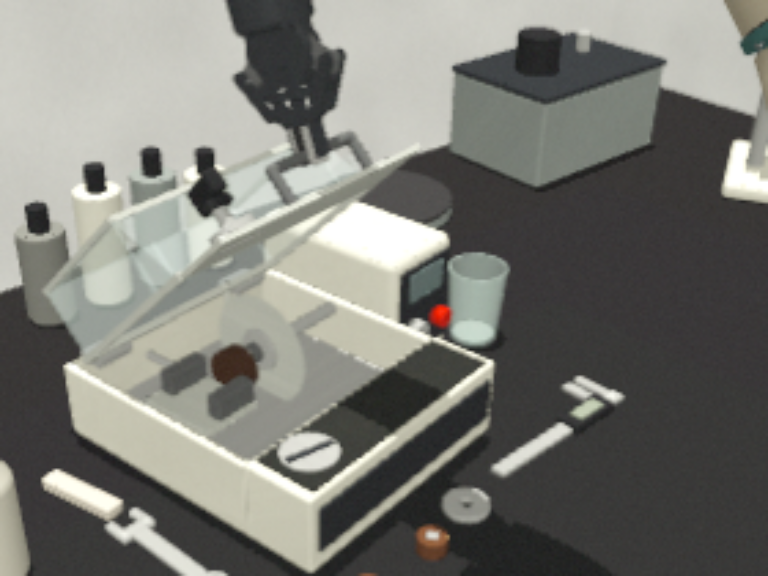

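The side view shows the hood held at about 45°. The bar handle is still between the jaws (around 310,150), and the tools, mounts and beaker lie where they were. The arm is at rest, so I'm handing in.

```bash
python3 - <<'E'
from bench import job
print(job.hand_in())
E
```

```text
the job is handed in; nothing more can be done
None
```

The screw is undone and the hood is up at about 45°, still gripped by its bar handle. I handed the job in at about 11.4 s.

- **Screw:** I pressed the T-knob down to its stop (25–30 N at the wrist) and turned it 80° counter-clockwise. It then rose about 18 mm with the gripper, and the later pictures showed it standing up and turned.
- **Hood angle:** The last arm position gives 45.0–45.2°. Camera checks just before a final lift of about 0.5° disagreed slightly: about 44° from the handle ends and 43° from the knob, which was harder to read. I did not repeat the camera measurement after that lift, so the true angle is probably 44–45°.
- **Hold:** The arm was at rest with the bar between the jaws at 70 N grip. The wrist read about 8 N, and the highest reading I saw during the job was about 32 N.
- **Other things on the bench:** In the last side picture the items in view lay where they had been. The wash bottle was mostly out of the frame.

One move call was refused at the start for missing keys; nothing moved.

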